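# Hold a pump head down on its guide studs against the sprung ring

### The arm

A 6-joint arm with a two-finger parallel gripper is mounted at the origin on a cart in front of the work surface, level with it; the furniture and walls round the work are solid. World frame = base frame: x ahead of the robot, y to its left, z up, the work surface at z = 0. Lengths are in m, angles in rad, forces in N, time in s.
With the tool pointing down it reaches from about 0.375 to 0.9 m from the base axis. Payload 3.1 kg.
Tool frame: the origin (TCP) lies at the very end of the fingers, on their centre line; the grasp point (between the pads) lies 19 mm behind it; z points along the fingers, y is the line along which they close (so a half turn about z gives the same grasp; the last joint's range is limited). The gripper opens to 87 mm and grips with 3 to 60 N. Pads are 19 mm wide; open, the fingers measure 117 mm over their backs; the gripper's body (75 mm by 190 mm) begins 51 mm behind the grasp point.
Start: joints at [-1.308, 0.527, 1.433, -0, 1.181, -0.178], TCP at [0.267, -0.565, 0.223] pointing down, gripper open.
Joint ranges: [-3.08, 3.08], [-0.75, 2.2], [0.22, 2.44], [-1.43, 4.57], [0, 2.65], [-2.85, 2.85]. Speed limits (rad/s): [2.79, 2.79, 3.14, 3.14, 3.14, 3.14].

### API

Orientations are given as a unit quaternion [x, y, z, w].
In Python, from rig import robot gives the robot as it stands. The module is installed in compiled form; this text tells all that it offers.
- The arm moves only by the tool play_rows, never from a script. Its argument "steps" is one flat list of numbers, 5 for each row, row after row: the opening, from -1 (shut) to 1 (fully open), then the shift along the tool's x, y, z as a fraction of full scale, then the turn about the tool's z as a fraction of full scale. In form: [claw, tx, ty, tz, twist, claw, tx, ty, tz, twist, ...]. A call has exactly 10 rows; each row shifts and turns the commanded pose from where the row before left it, along the tool's axes as they then stand; what a row does not reach is not made up. Full scale, the value 1, is 0.03 m for a shift and 0.1 rad for a turn. A row lasts 1/10 s, in which the tool goes at most 50 mm and 8.59 degrees, less where a joint would pass 70% of its speed; a pose out of reach is approached as far as the arm can. A call with a number of a shift or a turn outside -1 to 1 is refused whole. A call with a gripper value outside its range is refused whole. The fingers move at their own pace and stop on an object; "grip_force" is the grip in N (left out, the last holds). Time passes only in rows, so rows that do not move let the fingers close, or fill a call up. It gives the time, the measured TCP pose, the force, the opening and the grip force at its end, in the units of the state.
- robot.get_obs(): the state, without advancing time (a new reading comes with each control period).
- robot.camera(name): name is "scene" or "top" or "wrist"; returns a dict with "image" (480x640x3 uint8, red, green, blue), "mtx" (3x3 intrinsics, pixels), "rvec" (rotation vector, rad) and "tvec" (3), from world to camera coordinates, as OpenCV has them. Camera axes: x right, y down, z forward; pixel columns grow to the right and rows downward; lengths in m; the calibration is good to about 2 mm. The wrist camera is an equidistant fisheye: a pixel r from the principal point sees the ray r / f radians off the axis. A picture is of the moment at which its call begins. There is no depth.
- robot.hand_in(): hands the job in; it is judged then, once.
The state is a dict: "time": time; "q": joint angles; "joint_velocities": joint speeds; "joint_torque": joint torques, N m; "position": TCP position; "tool_rot": TCP orientation; "ft_force": force on the tool from outside, world axes, zero at the start; "moment": the same for the moment, N m; "grip_width": finger opening in m; "grip_force": force on a finger pad.
Only numpy, scipy, OpenCV 4.12 (cv2) and the standard library are available. Lean on these libraries where they do the work, as an engineer would, in place of code of your own. Each camera call takes 0.05 s, during which the arm holds its last target. There are 200 camera calls.

### The job

Lift the loose white dust cap off the pump drive and stand it, open side down, on the bare worktop clear of pump and tray. Then fit the metal pump head from the tray level over the two guide studs, without knocking the brittle plunger, and press it down on the sprung support ring with a steady 14 newtons (10 to 18 will do). Finish still gripping and pressing it, so that a colleague can start the nuts, and leave the spanner, screwdriver, column and dish of fittings alone.

Things in the scene. Friction and masses are not known exactly. Their poses are not given: they have to be found in the camera images.
- pump_drive: Fixed pump drive lying on its back: grey box 100 (x) x 114 (y) mm, a dark square motor sticking out to +x, 86 mm from the centre and 68 mm high. Origin under the box's centre at worktop level, z up. On top an 84 x 98 mm metal flange plate at height 85 mm carries two guide studs on a diagonal and, in its centre, support ring and plunger, at first under the dust cap.
- flange (a point): Centre of the drive unit's top (flange) face, 85 mm above the worktop; axes as pump_drive.
- stud_a (a point): Tip of one steel guide stud, at (x, y) = (+15, +26) mm in the pump_drive frame. 8 mm diameter, 66 mm tall from the flange, so the tip is 151 mm above the worktop; the last 8 mm taper to 3 mm.
- stud_b (a point): Tip of the other guide stud, same size, at (x, y) = (-15, -26) mm in the pump_drive frame.
- support_ring (a joint): How far the steel support ring (32 mm diameter) is pushed down, in m: 0 = up, its flat top 14 mm above the flange; 0.010 = down on its stop. It is sprung: what presses on it feels about 3.1 N plus 1.8 N per mm of travel (10 N at 3.8 mm, 14 N at 6.0 mm, 18 N at 8.3 mm). The weight of the head counts in that force; the gripper adds the rest.
- plunger: Brittle white ceramic rod, 5 mm diameter, standing up through the middle of the support ring; origin at flange height, tip 34 mm above the flange (119 mm above the worktop). More than a light touch (3 N) breaks it.
- dust_cap: Loose white plastic cap, 41 mm outer diameter, 44 mm tall, ribbed side, open below, 3 mm wall, 30 g. Origin at the centre of its open underside, z up. Starts on the flange over ring and plunger, 5 mm clear of either stud, its top 129 mm above the worktop. Grip the top 20 mm of its side; lifted straight up by 70 mm it is clear of studs and plunger.
- pump_head: Metal block 50 (x) x 74 (y) x 40 (z) mm, about 0.45 kg, a round port boss 5 mm proud at each short end (y). Origin at the centre of its underside, z up. 10 mm through holes at (x, y) = (+15, +26) and (-15, -26) mm fit the studs; a 15 mm wide hole 32 mm deep mid-underside takes the plunger. Starts upright in the tray. Hold it across its 50 mm width. Fits either way round (180 degrees).
- head_top (a point): Centre of the pump head's flat top, 40 mm above its underside. With the head just touching the raised ring, the underside is 14 mm above the flange and 12 mm of each stud shows above the top.
- parts_tray: Fixed shallow steel tray, 130 x 140 mm, rim 11 mm high, floor 2.5 mm thick with a white paper liner; the pump head starts in it. Origin under its centre.
- cap_spot (a point): A point on the worktop at the left with 5 cm of free surface round it, a good place for the dust cap (any bare place on the worktop will do).
- spanner: Bystander: open-ended spanner, 139 mm long, 5 mm thick, lying between the drive unit and the tray.
- screwdriver: Bystander: screwdriver, 181 mm long, 25 mm thick handle, lying in front of the keyboard.
- column: Bystander: thin steel chromatography column with plugged ends, 133 mm long, 13 mm thick, at the far left. Near it a tall white upright panel (part of the room, 420 mm high, in the plane y = 0.25) begins at x = 0.60 and runs back: keep the gripper and wrist clear of it.
- fittings_dish: Bystander: round glass dish with small brass fittings, 68 mm diameter, 12 mm high, behind the work.
Not all that is in view belongs to the job. Of the things that look like the dust_cap, the smallest one is meant.

How it is judged:
By the outcome, as a careful person would: the job done as asked, in the order asked, and still so for the second after the job is handed in, while the arm keeps its last pose, push and grip.
It also fails if it takes over 72 s, if anything falls off the work surface, if the arm or the gripper's body presses on something with over 40 N, if the wrist force passes 120 N, or if a joint passes its speed limit or range.

## Working session

There is one attempt and no reset: what is moved stays moved. The work goes in short steps, Python scripts to look and compute and a tool call to move; the robot and the scene stay as the last step left them, time stands still between calls to the robot, and variables do not carry over. Pictures are saved under pics/ and viewed, at most 10 in all, crops included, and the job is handed in when it is done.

Besides the shell and the picture viewer there is one more tool, called as name(argument=value, ...), one argument or row to a line, values as JSON. play_rows: Moves the arm, as the interface text tells. Shift numbers are shares of 0.03 m and turn numbers shares of 0.1 rad, none past 1 either way. Its arguments: {"type":"object","properties":{"steps":{"type":"array"},"grip_force":{"type":"number"}},"required":["steps"]}

```bash
mkdir -p pics
cat > h.py <<'E'
import numpy as np, cv2
from rig import robot
from scipy.spatial.transform import Rotation as R
def cam(n,save=None):
    c=robot.camera(n); c['n']=n
    c['R']=cv2.Rodrigues(np.array(c['rvec'],float))[0]; c['t']=np.array(c['tvec'],float).ravel(); c['K']=np.array(c['mtx'])
    if save: cv2.imwrite('pics/'+save,cv2.cvtColor(c['image'],cv2.COLOR_RGB2BGR)); np.savez('pics/'+save+'.npz',**c)
    return c
def load(f):
    d=np.load('pics/'+f+'.npz'); return {k:d[k] for k in d.files}
def ray(c,u,v):
    K=c['K']; x=np.array([(u-K[0,2])/K[0,0],(v-K[1,2])/K[1,1]])
    if str(c['n'])=='wrist':
        th=np.hypot(*x); x=x/th if th>1e-9 else x; d=np.array([*(np.sin(th)*x),np.cos(th)])
    else: d=np.array([*x,1.])
    d=c['R'].T@d; return -c['R'].T@c['t'], d/np.linalg.norm(d)
def onz(c,u,v,z):
    o,d=ray(c,u,v); return o+d*(z-o[2])/d[2]
def proj(c,p):
    q=c['R']@np.array(p,float)+c['t']; K=c['K']
    if str(c['n'])=='wrist':
        r=np.hypot(q[0],q[1]); th=np.arctan2(r,q[2]); x=q[:2]/max(r,1e-9)*th
    else: x=q[:2]/q[2]
    return np.array([K[0,0]*x[0]+K[0,2],K[1,1]*x[1]+K[1,2]])
E
python3 - <<'E'
from h import *
for n in ('scene','top'):
    c=cam(n,n+'0.png'); print(n,(-c['R'].T@c['t']).round(3),c['K'].round(1).tolist())
o=robot.get_obs(); print(o)
E
```

```text
scene [ 0.668 -1.127  0.976] [[624.8, 0.0, 308.6], [0.0, 624.8, 243.3], [0.0, 0.0, 1.0]]
top [0.387 0.078 1.239] [[472.9, 0.0, 326.1], [0.0, 472.9, 238.9], [0.0, 0.0, 1.0]]
{'time': 0.1, 'q': array([-1.30746085e+00,  5.28342545e-01,  1.43377630e+00, -3.41305595e-05,
        1.18141348e+00, -1.78475671e-01]), 'joint_velocities': array([ 0.00058445, -0.00030485, -0.00283123, -0.00119872,  0.00129211,
        0.0011298 ]), 'joint_torque': array([-3.07442751e-04, -4.40984273e+01, -1.77151501e+01,  6.35844539e-02,
        5.33826998e-02, -4.50740629e-05]), 'position': array([ 0.26709155, -0.56431954,  0.22168766]), 'tool_rot': array([ 9.75697544e-01,  2.19119513e-01, -5.69049947e-05, -9.68292652e-04]), 'ft_force': array([ 0.69568566,  0.67003722, -0.7403973 ]), 'moment': array([-0.00348691,  0.01857548,  0.01554655]), 'grip_force': 0.0, 'grip_width': 0.0871942701233745}
```

View pics/scene0.png

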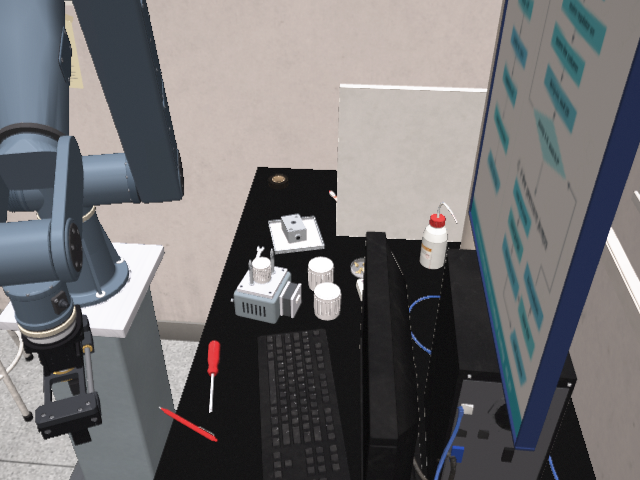

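View pics/top0.png

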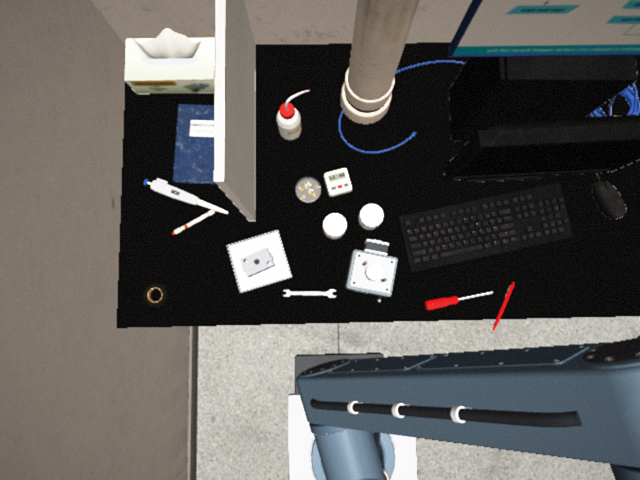

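The scene shows the drive at about scene (262,290) and top (372,272), the tray and head at scene (293,230) and top (258,262), and the spanner at top (310,293). Three things could be the cap:
- on the drive: scene (262,267), top (375,271)
- loose on the worktop: top (334,226), scene (320,272)
- loose on the worktop: top (371,216), scene (327,300)

The one on the flange fits the description. I'll check it in a close crop.

Run:
```python
import cv2,numpy as np
a=cv2.imread('pics/scene0.png')[205:325,225:345]; b=cv2.imread('pics/top0.png')[200:310,225:405]
a=cv2.resize(a,None,fx=5,fy=5,interpolation=cv2.INTER_CUBIC)
b=cv2.resize(b,None,fx=4.4,fy=4.4,interpolation=cv2.INTER_CUBIC)
cv2.imwrite('pics/a.png',a); cv2.imwrite('pics/b.png',b)
```

```text
(no output)
```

View pics/a.png

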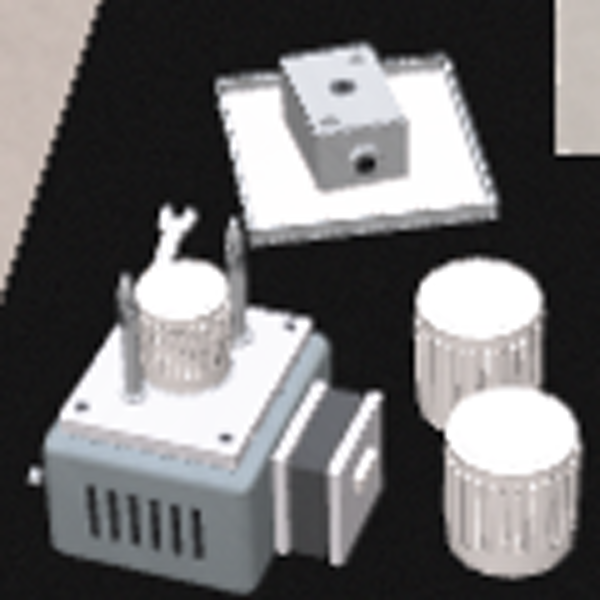

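View pics/b.png

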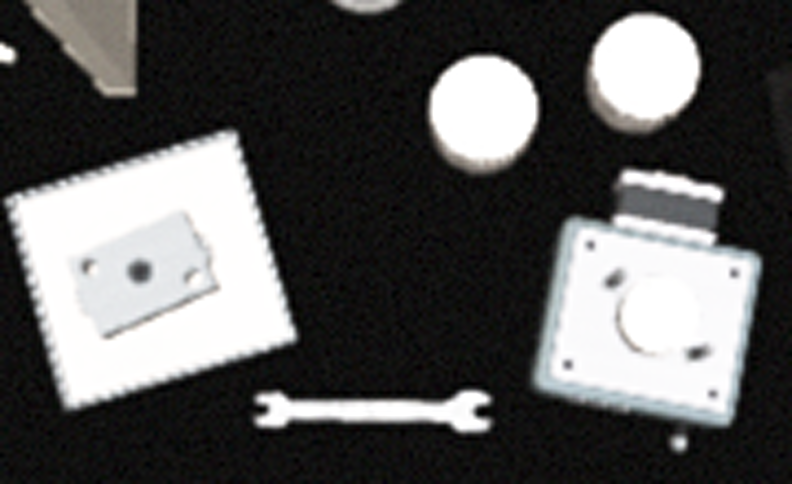

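The crop shows the flange cap (crop a 182,290) clearly smaller than the two loose ones (480,300 and 512,430). It stands between the stud tips at (127,275) and (235,220), so it's the one to take. The head lies in the tray with its long axis at about 20° in crop b, around (145,272).

Run:
```python
from h import *
t=load('top0.png'); s=load('scene0.png')
for n,p in dict(cap=(261.5,262.8),).items(): print(n,onz(s,*p,.129))
A=lambda u,v:(225+u/5-.4,205+v/5-.4); B=lambda u,v:(225+u/4.4-.4,200+v/4.4-.4)
print('stud scene (b? ,a?)',onz(s,*A(127,275),.151).round(4),onz(s,*A(235,220),.151).round(4))
print('cap scene',onz(s,*A(182,290),.129).round(4),'cap top',onz(t,*B(658,313),.129).round(4))
print('cap width mm scene', 1e3*np.linalg.norm(onz(s,*A(134,290),.129)-onz(s,*A(230,290),.129)))
hsv=cv2.cvtColor(t['image'],cv2.COLOR_RGB2HSV)
def rect(m,z,name):
    cs,_=cv2.findContours(m,cv2.RETR_EXTERNAL,cv2.CHAIN_APPROX_NONE)
    c=max(cs,key=cv2.contourArea)[:,0].astype(float)
    W=np.array([onz(t,u,v,z)[:2] for u,v in c])*1e3
    r=cv2.minAreaRect(W.astype(np.float32)); print(name,np.round(r[0],1),np.round(r[1],1),round(r[2],1),len(c))
def win(m,u0,v0,u1,v1):
    o=np.zeros_like(m);o[v0:v1,u0:u1]=m[v0:v1,u0:u1];return o
V=hsv[...,2];S=hsv[...,1]
dr=win((V>80).astype(np.uint8)*255,340,248,402,298)
rect(cv2.morphologyEx(dr,cv2.MORPH_OPEN,np.ones((13,13))),.08,'box')
rect(cv2.morphologyEx(win(((V>225)).astype(np.uint8)*255,340,248,402,298),cv2.MORPH_OPEN,np.ones((5,5))),.085,'plate')
rect(win((V>120).astype(np.uint8)*255,222,225,296,296),.008,'tray')
tr=win(((V<235)&(V>60)).astype(np.uint8)*255,236,240,280,285)
rect(cv2.morphologyEx(tr,cv2.MORPH_OPEN,np.ones((3,3))),.0425,'head')
for n,p in dict(ctr=B(140,271),h1=B(90,267),h2=B(192,277)).items(): print(n,onz(t,*p,.0425).round(4))
for n,p in dict(ctr=A(343,87),h1=A(329,122),h2=A(357,60)).items(): print('sc',n,onz(s,*p,.0425).round(4))
for n,p in dict(sp1=B(255,408),sp2=B(490,410),c1=B(483,105),c2=B(645,65)).items(): print(n,onz(t,*p,.05 if n[0]=='c' else 0.003).round(3))
print('stud tips top',onz(t,*B(610,282),.151).round(4),onz(t,*B(705,352),.151).round(4))
```

```text
cap [ 0.45373292 -0.05951279  0.129     ]
stud scene (b? ,a?) [ 0.4328 -0.0784  0.151 ] [ 0.4735 -0.0348  0.151 ]
cap scene [ 0.4525 -0.0589  0.129 ] cap top [ 0.4525 -0.0547  0.129 ]
cap width mm scene 42.30835322470134
box [455.7 -54.1] [115.4 113.4] 87.8 185
plate [451.6 -55.6] [99.5 85.4] 77.6 140
tray [491.7 231. ] [132.  142.1] 16.0 197
head [497.4 210.3] [50.9 34.5] 41.0 72
ctr [0.4875 0.2325 0.0425]
h1 [0.4904 0.2611 0.0425]
h2 [0.4835 0.2026 0.0425]
sc ctr [0.4877 0.2308 0.0425]
sc h1 [0.4843 0.1979 0.0425]
sc h2 [0.4922 0.257  0.0425]
sp1 [0.409 0.17  0.003]
sp2 [0.405 0.032 0.003]
c1 [0.579 0.033 0.05 ]
c2 [ 0.601 -0.061  0.05 ]
stud tips top [ 0.4679 -0.0274  0.151 ] [ 0.4304 -0.076   0.151 ]
```

play_rows(
  steps=[1,0.5,-0.5,-0.2,0,1,0.85,-0.85,-0.2,0,1,0.9,-0.85,-0.2,0,1,0.9,-0.85,-0.2,0,1,0.9,-0.85,-0.2,0,1,0.85,-0.85,0,0,1,0.85,-0.85,0,0,1,0.85,-0.85,0,0,1,0.85,-0.85,0,0,1,0.85,-0.85,0,0],
)

```text
time: 1.1
position: [0.3879, -0.2359, 0.2523]
tool_rot: [0.976, 0.219, -0.0, -0.0]
ft_force: [0.9, -0.8, 0.4]
grip_width: 0.0866
grip_force: 0.0
```

play_rows(
  steps=[1,0.85,-0.85,0,0,1,0.85,-0.85,0,0,1,0.85,-0.85,0,0,1,0.85,-0.85,0,0,1,0.85,-0.85,0,0,1,0.3,-0.3,0,-0.97,1,0,0,0,-0.97,1,0,0,0,-0.97,1,0,0,0,-0.97,1,0,0,0,0],
)

```text
time: 2.1
position: [0.4525, -0.0555, 0.2523]
tool_rot: [0.915, 0.403, -0.0, -0.0]
ft_force: [-0.4, -0.3, 0.3]
grip_width: 0.0867
grip_force: 0.0
```

```bash
cat >> h.py <<'E'
def go(p,yaw_deg,o=None):
    "units: tool x,y,z shift (after the turn) and turn needed; yaw = world angle of tool x"
    o=o or robot.get_obs(); M=R.from_quat(o['tool_rot']).as_matrix()
    y=np.degrees(np.arctan2(M[1,0],M[0,0])); tw=-np.radians(yaw_deg-y)
    M2=M@R.from_rotvec([0,0,tw]).as_matrix(); d=np.array(p)-o['position']
    print('t',round(o['time'],2),'pos',o['position'].round(4),'yaw',y.round(2),'tilt',np.degrees(np.arccos(-M[2,2])).round(2),'F',o['ft_force'].round(2),'w',round(o['grip_width'],4),'gf',round(o['grip_force'],1),'q6',o['q'][5].round(2))
    print(' shift before turn',(M.T@d/.03).round(3),'after turn',(M2.T@d/.03).round(3),'turn',round(tw/.1,3))
E
python3 - <<'E'
from h import *
go([.4525,-.0565,.105],47.5); cam('wrist','w1.png')
E
```

```text
t 2.1 pos [ 0.4525 -0.0555  0.2523] yaw 47.55 tilt 0.05 F [-0.45 -0.34  0.33] w 0.0867 gf 0.0 q6 0.37
 shift before turn [-0.024  0.026  4.91 ] after turn [-0.024  0.026  4.91 ] turn 0.009
```

View pics/w1.png

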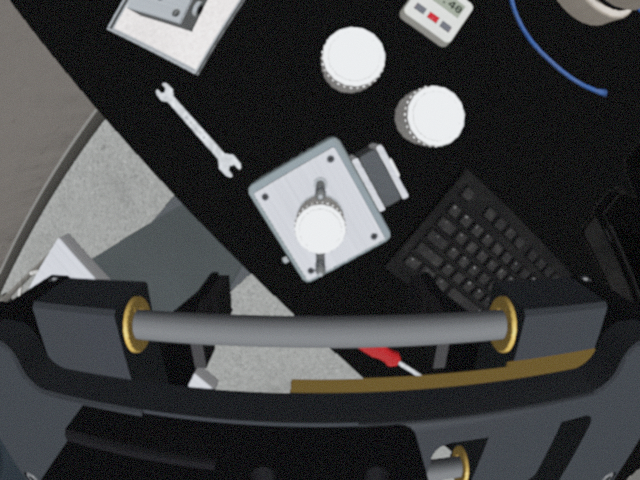

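The wrist view shows the drive with the cap top centred at about (320,229). The two studs line up vertically above and below it (320,185 and 320,262), so the yaw is right.

Run:
```python
from h import *
c=load('w1.png'); print('cam',(-c['R'].T@c['t']).round(4),c['K'].round(1)[0])
print('cap',onz(c,320,229,.129).round(4))
im=c['image']; V=cv2.cvtColor(im,cv2.COLOR_RGB2HSV)[...,2]
# bright cap-top blob
m=np.zeros_like(V); m[195:256,290:350]=(V[195:256,290:350]>238)*255
m=cv2.morphologyEx(m,cv2.MORPH_OPEN,np.ones((5,5)))
cs,_=cv2.findContours(m,cv2.RETR_EXTERNAL,cv2.CHAIN_APPROX_NONE); k=max(cs,key=cv2.contourArea); print(cv2.minEnclosingCircle(k),cv2.contourArea(k))
W=np.array([onz(c,*p[0],.129)[:2] for p in k.astype(float)],np.float32)*1e3; print('cap circle mm',cv2.minEnclosingCircle(W), cv2.fitEllipse(W))
for nm,(x,y) in dict(a=(15,26),b=(-15,-26)).items():
    a=np.radians(-12.5); p=np.array([.4525,-.0565])+np.array([[np.cos(a),-np.sin(a)],[np.sin(a),np.cos(a)]])@np.array([x,y])/1e3
    print(nm,p.round(4),proj(c,[*p,.151]).round(1),proj(c,[*p,.085]).round(1))
cv2.imwrite('pics/w1c.png',cv2.resize(cv2.cvtColor(im[130:290,240:420],cv2.COLOR_RGB2BGR),None,fx=3.7,fy=3.7,interpolation=cv2.INTER_CUBIC))
```

```text
cam [ 5.039e-01 -2.000e-04  4.154e-01] [371.6   0.  319.4]
cap [ 0.4521 -0.0571  0.129 ]
((319.3960266113281, 229.089111328125), 19.04035758972168) 549.0
cap circle mm ((451.8446044921875, -56.88097381591797), 15.447823524475098) ((449.6235656738281, -56.33366775512695), (22.052885055541992, 26.1072998046875), 178.2427978515625)
a [ 0.4728 -0.0344] [319.8 195.8] [319.8 183.1]
b [ 0.4322 -0.0786] [319.8 273.5] [319.8 247.1]
```

View pics/w1c.png

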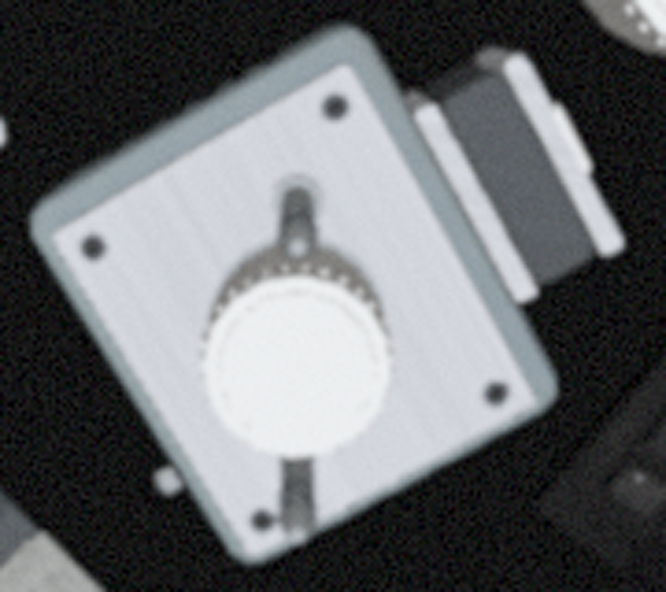

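play_rows(
  steps=[1,-0.04,0.02,0.7,0,1,0,0,0.9,0,1,0,0,0.9,0,1,0,0,0.9,0,1,0,0,0.8,0,1,0,0,0.5,0,1,0,0,0.3,0,1,0,0,0,0,-0.3,0,0,0,0,-1,0,0,0,0],
  grip_force=10,
)

```text
time: 3.15
position: [0.4532, -0.0573, 0.1033]
tool_rot: [0.915, 0.403, 0.001, 0.001]
ft_force: [-0.4, -0.5, -0.3]
grip_width: 0.0779
grip_force: 0.0
```

play_rows(
  steps=[-1,0,0,0,0,-1,0,0,0,0,-1,0,0,0,0,-1,0,0,0,0,-1,0,0,0,0,-1,0,0,0,0,-1,0,0,0,0,-1,0,0,-0.1,0,-1,0,0,-0.3,0,-1,0,0,-0.3,0],
  grip_force=10,
)

```text
time: 4.15
position: [0.4524, -0.057, 0.1241]
tool_rot: [0.915, 0.403, -0.0, -0.0]
ft_force: [-0.4, 0.1, -1.0]
grip_width: 0.0399
grip_force: 9.9
```

play_rows(
  steps=[-1,0,0,-0.6,0,-1,0,0,-0.8,0,-1,0,0,-0.8,0,-1,0,0,-0.7,0,-1,0,0,-0.3,0,-1,0,0,0,0,-1,0.5,-0.2,0,0,-1,0.75,-0.32,0,0,-1,0.8,-0.35,0,0,-1,0.8,-0.35,0,0],
)

```text
time: 5.15
position: [0.4825, 0.0317, 0.2183]
tool_rot: [0.915, 0.403, -0.001, -0.001]
ft_force: [1.1, -0.6, -0.3]
grip_width: 0.0401
grip_force: 9.9
```

play_rows(
  steps=[-1,0.8,-0.35,0,0,-1,0.5,-0.25,0,0,-1,0.29,-0.1,0,-0.5,-1,0,0,0,-0.9,-1,0,0,0,-1,-1,0,0,0,-1,-1,0,0,0,-1,-1,0,0,0,-1,-1,0,0,0,-1,-1,0,0,0,-1],
)

```text
time: 6.15
position: [0.4989, 0.0802, 0.2181]
tool_rot: [0.706, 0.708, -0.001, -0.001]
ft_force: [-0.6, 0.4, -0.5]
grip_width: 0.04
grip_force: 9.9
```

Run:
```python
from h import *
go([.50,.08,.0185],90); c=cam('wrist','w2.png')
```

```text
t 6.15 pos [0.4989 0.0802 0.2181] yaw 90.17 tilt 0.18 F [-0.58  0.38 -0.48] w 0.04 gf 9.9 q6 -0.07
 shift before turn [-0.007  0.058  6.654] after turn [-0.007  0.058  6.654] turn 0.03
```

View pics/w2.png

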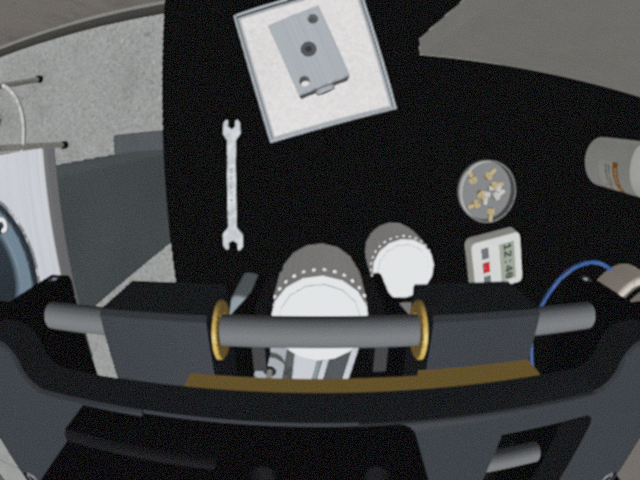

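The cap is held at (320,300), the worktop below is bare between the spanner (232,185) and the loose cap (400,260), and the head shows in the tray at (308,48).

play_rows(
  steps=[-1,0,0.06,0.6,0,-1,0,0,0.9,0,-1,0,0,0.9,0,-1,0,0,0.9,0,-1,0,0,0.9,0,-1,0,0,0.9,0,-1,0,0,0.7,0,-1,0,0,0.45,0,-1,0,0,0.3,0,-1,0,0,0.1,0],
)

```text
time: 7.2
position: [0.5007, 0.0802, 0.0187]
tool_rot: [0.708, 0.706, -0.001, -0.001]
ft_force: [0.3, 0.7, -0.2]
grip_width: 0.0397
grip_force: 9.9
```

Run:
```python
from h import *
go([.50,.08,.0175],90)
```

```text
t 7.2 pos [0.5007 0.0802 0.0187] yaw 89.89 tilt 0.15 F [ 0.32  0.75 -0.23] w 0.0397 gf 9.9 q6 -0.06
 shift before turn [-0.005 -0.025  0.04 ] after turn [-0.005 -0.025  0.04 ] turn -0.02
```

play_rows(
  steps=[-1,0,0,0.02,0,-1,0,0,0.02,0,-1,0,0,0.02,0,-1,0,0,0,0,-1,0,0,0,0,0,0,0,0,0,0.4,0,0,0,0,0.4,0,0,0,0,0.4,0,0,0,0,0.4,0,0,0,0],
)

```text
time: 8.2
position: [0.5017, 0.0802, 0.0182]
tool_rot: [0.707, 0.707, -0.0, -0.0]
ft_force: [-0.5, 0.2, 0.3]
grip_width: 0.0594
grip_force: 0.0
```

play_rows(
  steps=[0.4,0,0,-0.3,0,0.4,0,0,-0.7,0,0.4,0,0,-0.9,0,0.4,0,0,-0.9,0,0.4,0,0,-0.9,0,0.4,0,0,-0.8,0,0.4,0,0,-0.5,0,0.6,0.4,0,0,0,0.6,0.7,-0.1,0,0,0.6,0.8,-0.1,0,0],
)

```text
time: 9.2
position: [0.495, 0.138, 0.1678]
tool_rot: [0.708, 0.706, -0.0, -0.0]
ft_force: [-0.8, 0.4, 0.4]
grip_width: 0.0687
grip_force: 0.0
```

play_rows(
  steps=[0.6,0.8,-0.1,0,0,0.6,0.8,-0.1,0,0,0.6,0.8,-0.1,0,0,0.6,0.5,0,0,0,0.6,0.27,0,0,-0.6,0.6,0,0,0,-1,0.6,0,0,0,-1,0.6,0,0,0,-0.9,0.6,0,0,0,-0.5,0.6,0,0,0,0],
)

```text
time: 10.2
position: [0.4864, 0.2324, 0.1677]
tool_rot: [0.553, 0.833, -0.0, -0.0]
ft_force: [-0.4, -0.5, 0.5]
grip_width: 0.0699
grip_force: 0.0
```

Run:
```python
from h import *
go([.4875,.232,.013],113); c=cam('wrist','w3.png')
cv2.imwrite('pics/w3c.png',cv2.resize(cv2.cvtColor(c['image'][140:360,210:450],cv2.COLOR_RGB2BGR),None,fx=2.7,fy=2.7,interpolation=cv2.INTER_CUBIC))
```

```text
t 10.2 pos [0.4864 0.2324 0.1677] yaw 112.86 tilt 0.07 F [-0.43 -0.47  0.53] w 0.0699 gf 0.0 q6 -0.16
 shift before turn [-0.027  0.034  5.156] after turn [-0.028  0.034  5.156] turn -0.025
```

View pics/w3.png

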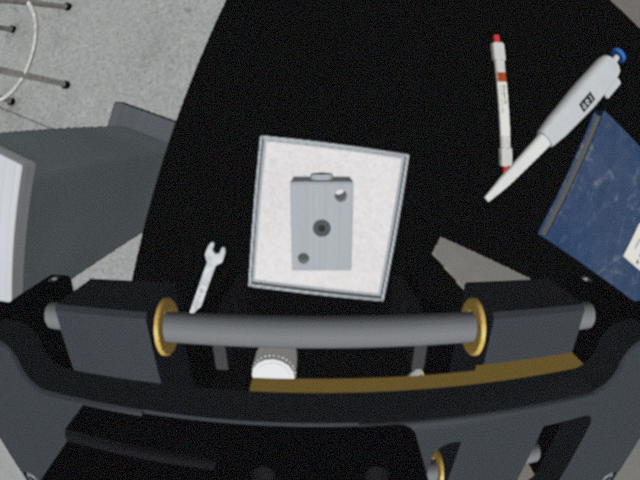

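The wrist view shows the cap standing at (274,360). The head in the tray is square to the image, its top spanning about (291–352, 180–269) with holes at (340,195) and (303,258).

Run:
```python
from h import *
c=load('w3.png'); im=c['image']; g=cv2.cvtColor(im,cv2.COLOR_RGB2GRAY)
# sub-pixel side edges of the head per row, threshold between liner and metal
L=[];Rr=[]
for v in range(190,262,3):
    r=cv2.GaussianBlur(g,(3,3),0)[v].astype(float); d=np.diff(r)
    u=279+np.argmin(d[279:305]); L.append(onz(c,u+.5,v,.0425)[:2])
    u=340+np.argmax(d[340:365]); Rr.append(onz(c,u+.5,v,.0425)[:2])
for n,P in (('L',L),('R',Rr)):
    P=np.array(P); x=cv2.fitLine(P.astype(np.float32)*1e3,cv2.DIST_HUBER,0,.1,.01).ravel(); print(n,x.round(2),np.degrees(np.arctan2(x[1],x[0])).round(1))
    exec(n+'0=x')
n=np.array([-L0[1],L0[0]]); print('width mm',n@(R0[2:]-L0[2:]))
def blob(u,v,w=7):
    p=255-g[v-w:v+w+1,u-w:u+w+1].astype(float); p=np.clip(p-np.median(p)-15,0,None); Y,X=np.mgrid[v-w:v+w+1,u-w:u+w+1]; return (p*X).sum()/p.sum(),(p*Y).sum()/p.sum()
pts={k:blob(*q) for k,q in dict(ctr=(321,228),h2=(303,258)).items()}; pts['h1']=(340,195)
for k,q in pts.items(): print(k,np.round(q,1),onz(c,*q,.0425).round(4))
o=robot.get_obs(); print('TCP px at .0425',proj(c,[*o['position'][:2],.0425]))
for n,z in(('front',269.5),): print(onz(c,321,z,.0425).round(4),onz(c,321,179.5,.0425).round(4))
```

```text
L [ 3.9000e-01 -9.2000e-01  4.6245e+02  2.2804e+02] -66.9
R [ 3.9000e-01 -9.2000e-01  5.1248e+02  2.3753e+02] -67.2
width mm 49.747913
ctr [321.3 227.8] [0.488  0.2317 0.0425]
h2 [303.  257.4] [0.4839 0.2027 0.0425]
h1 [340 195] [0.4912 0.2621 0.0425]
TCP px at .0425 [319.87493898 226.38367887]
[0.5017 0.1986 0.0425] [0.4726 0.2676 0.0425]
```

View pics/w3c.png

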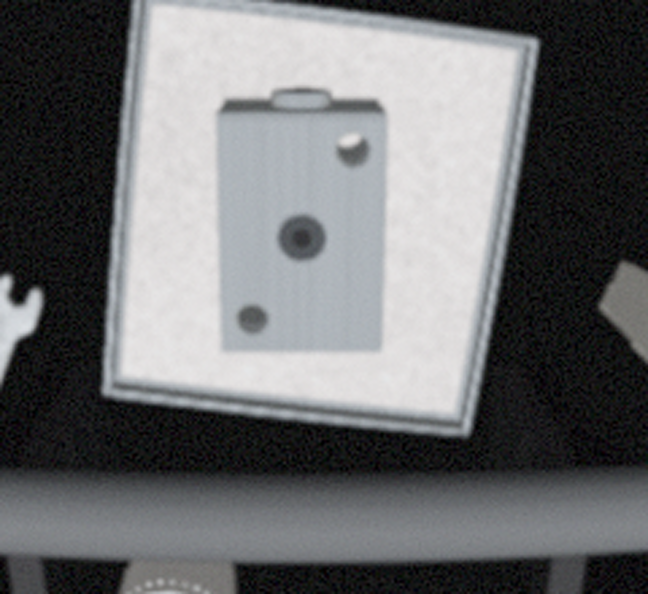

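Head centre (0.4875, 0.2323) and yaw 23° agree across the edges (49.7 mm wide), the holes and the other views. Descending to grip.

play_rows(
  steps=[0.6,0,0.03,0.6,0,0.6,0,0,0.9,0,0.6,0,0,0.9,0,0.6,0,0,0.9,0,0.6,0,0,0.8,0,0.6,0,0,0.5,0,0.6,0,0,0.35,0,0.6,0,0,0.2,0,0.6,0,0,0,0,0.6,0,0,0,0],
  grip_force=20,
)

```text
time: 11.25
position: [0.4881, 0.2327, 0.0142]
tool_rot: [0.553, 0.833, 0.0, 0.0]
ft_force: [-0.0, 0.3, 0.0]
grip_width: 0.0696
grip_force: 0.0
```

play_rows(
  steps=[0.4,0,0,0,0,0.3,0,0,0,0,0.2,0,0,0,0,-1,0,0,0,0,-1,0,0,0,0,-1,0,0,0,0,-1,0,0,0,0,-1,0,0,0,0,-1,0,0,0,0,-1,0,0,0,0],
  grip_force=20,
)

```text
time: 12.25
position: [0.4879, 0.2327, 0.0141]
tool_rot: [0.553, 0.833, 0.0, 0.0]
ft_force: [-0.1, 0.4, 5.8]
grip_width: 0.0498
grip_force: 20.0
```

Run:
```python
from h import *
go([.4875,.2323,.0125],113)
```

```text
t 12.25 pos [0.4879 0.2327 0.0141] yaw 112.86 tilt 0.03 F [-0.13  0.37  5.82] w 0.0498 gf 20.0 q6 -0.16
 shift before turn [-0.007 -0.016  0.052] after turn [-0.007 -0.016  0.052] turn -0.024
```

play_rows(
  steps=[-1,0,0,0,0,-1,0,0,0,0,-1,0,0,0,0,-1,0,0,-0.05,0,-1,0,0,-0.15,0,-1,0,0,-0.3,0,-1,0,0,-0.3,0,-1,0,0,-0.2,0,-1,0,0,0,0,-1,0,0,0,0],
  grip_force=50,
)

```text
time: 13.25
position: [0.4878, 0.2327, 0.0441]
tool_rot: [0.553, 0.833, 0.0, 0.0]
ft_force: [-0.4, -0.3, -4.2]
grip_width: 0.0495
grip_force: 50.0
```

play_rows(
  steps=[-1,0,0,-0.5,0,-1,0,0,-0.7,0,-1,0,0,-0.9,0,-1,0,0,-0.9,0,-1,0,0,-0.9,0,-1,0,0,-0.9,0,-1,0,0,-0.7,0,-1,0,0,-0.3,0,-1,0,0,0,0,-1,0,0,0,0],
)

```text
time: 14.25
position: [0.4867, 0.2324, 0.2166]
tool_rot: [0.553, 0.833, -0.001, -0.001]
ft_force: [0.1, -0.7, -4.4]
grip_width: 0.0497
grip_force: 50.0
```

Run:
```python
from h import *
go([.4525,-.0567,.20],77.5); print(robot.get_obs()['moment'])
c=cam('wrist','w4.png')
```

```text
t 14.25 pos [0.4867 0.2324 0.2166] yaw 112.86 tilt 0.14 F [ 0.09 -0.72 -4.4 ] w 0.0497 gf 50.0 q6 -0.16
 shift before turn [-8.436 -4.793  0.563] after turn [-9.653  0.973  0.563] turn 6.172
[ 0.02025124 -0.05667563  0.02883381]
```

View pics/w4.png

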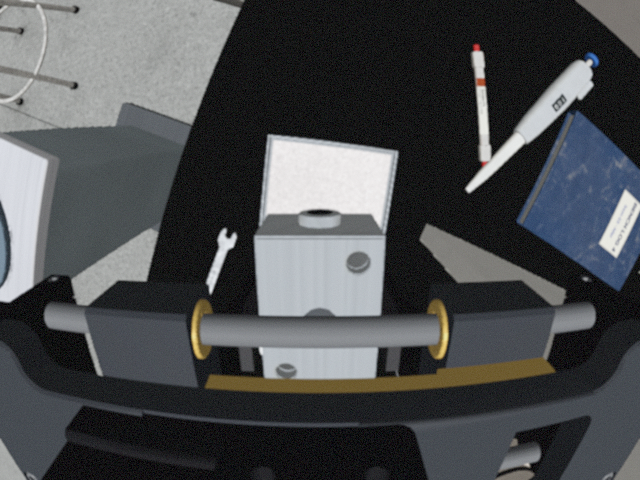

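I've used all ten views, so from here I measure by code only. The wrist picture shows the head held square, front edge (256,237)–(385,235), holes at (358,262) and (286,370), and the tray empty behind.

play_rows(
  steps=[-1,-0.3,-0.3,0,0,-1,-0.5,-0.4,0,0,-1,-0.6,-0.4,0,0,-1,-0.6,-0.4,0,0,-1,-0.6,-0.3,0,0,-1,-0.6,-0.3,0,0,-1,-0.6,-0.2,0,0,-1,-0.6,-0.1,0,0,-1,-0.4,-0.1,0,0,-1,-0.2,0,0,0],
)

```text
time: 15.3
position: [0.4762, 0.064, 0.2172]
tool_rot: [0.554, 0.833, -0.0, -0.001]
ft_force: [-0.2, 1.2, -4.5]
grip_width: 0.0496
grip_force: 50.0
```

play_rows(
  steps=[-1,0,0,0,0.3,-1,0,0,0,0.6,-1,0,0,0,0.8,-1,0,0,0,0.8,-1,0,0,0,0.8,-1,0,0,0,0.8,-1,0,0,0,0.8,-1,0,0,0,0.8,-1,0,0,0,0.4,-1,0,0,0,0.07],
)

```text
time: 16.3
position: [0.4764, 0.0656, 0.2175]
tool_rot: [0.78, 0.626, -0.0, -0.0]
ft_force: [-0.1, -0.8, -4.7]
grip_width: 0.0491
grip_force: 50.0
```

Run:
```python
from h import *
go([.4374,-.125,.2166],77.5)
```

```text
t 16.3 pos [0.4764 0.0656 0.2175] yaw 77.52 tilt 0.06 F [-0.08 -0.81 -4.68] w 0.0491 gf 50.0 q6 0.12
 shift before turn [-6.485  0.103  0.028] after turn [-6.485  0.106  0.028] turn 0.004
```

play_rows(
  steps=[-1,-0.4,0.05,0,0,-1,-0.8,0.06,0,0,-1,-0.9,0,0,0,-1,-0.9,0,0,0,-1,-0.9,0,0,0,-1,-0.9,0,0,0,-1,-0.8,0,0,0,-1,-0.55,0,0,0,-1,-0.3,0,0,0,-1,0,0,0,0],
)

```text
time: 17.3
position: [0.438, -0.1256, 0.2178]
tool_rot: [0.78, 0.625, -0.0, 0.0]
ft_force: [0.6, -0.4, -3.8]
grip_width: 0.0495
grip_force: 50.0
```

Run:
```python
from h import *
c=cam('wrist','w5.png'); o=robot.get_obs(); go([.4525,-.0567,.20],77.5,o)
g=cv2.cvtColor(c['image'],cv2.COLOR_RGB2GRAY)
def mx(p): 
    a=np.radians(-12.5); return np.array([.4525,-.0567])+np.array([[np.cos(a),-np.sin(a)],[np.sin(a),np.cos(a)]])@np.array(p)/1e3
for n,p in dict(a=(15,26),b=(-15,-26),ctr=(0,0)).items(): print(n,[proj(c,[*mx(p),z]).round(1) for z in (.151,.119,.085)])
M=R.from_quat(o['tool_rot']).as_matrix(); P=o['position']
for n,p in dict(h1=(26,-15),h2=(-26,15),fl=(37,-25),fr=(37,25)).items():
    print(n,proj(c,P+M@np.array([p[0]/1e3,p[1]/1e3,-.0284])).round(1), p)
def dump(u0,v0,u1,v1,s=1): print(u0,v0); print('\n'.join(' '.join('%3d'%x for x in r) for r in g[v0:v1:s,u0:u1:s]))
u,v=proj(c,[*mx((15,26)),.151]).astype(int); dump(u-12,v-16,u+13,v+14)
u,v=proj(c,[*mx((-15,-26)),.151]).astype(int); dump(u-12,v-16,u+13,v+14)
```

```text
t 17.35 pos [ 0.438  -0.1247  0.2177] yaw 77.44 tilt 0.03 F [-0.58  0.73 -4.33] w 0.0496 gf 50.0 q6 -0.3
 shift before turn [ 2.316 -0.019  0.591] after turn [ 2.316 -0.017  0.591] turn -0.01
a [array([342.1,  97.4]), array([339.3, 101.5]), array([337., 105.])]
b [array([293.6, 181.1]), array([296.7, 175.1]), array([299.2, 170.1])]
ctr [array([317.5, 139.3]), array([317.7, 138.3]), array([317.9, 137.5])]
h1 [279.5 259.4] (26, -15)
h2 [352.4 368.8] (-26, 15)
fl [252.5 232.1] (37, -25)
fr [383.9 231.8] (37, 25)
330 81
219 218 217 216 216 216 216 216 213 213 214 218 216 216 214 212 210 215 216 218 215 217 217 215 216
217 217 217 217 216 214 216 216 215 214 214 217 215 214 214 210 214 214 217 214 217 217 218 217 215
218 217 215 218 215 216 217 215 214 214 214 216 217 215 213 212 213 213 216 217 215 215 216 215 214
215 217 217 217 214 215 216 215 215 214 215 217 216 216 213 213 212 215 216 217 216 218 217 214 217
217 218 217 216 215 217 216 215 214 213 213 217 217 215 214 213 213 214 215 217 217 219 216 218 215
216 218 215 217 215 215 216 214 215 214 215 216 215 215 215 212 215 213 215 21
[... 4729 characters left out ...]

214 220 223 221 222 220 219 218 219 216 216 215 217 217 215 217 218 219 219 218 218 221 220 218 216
215 220 220 221 222 219 220 218 218 217 217 216 213 214 216 214 216 216 219 219 220 221 219 220 219
214 220 221 220 221 221 219 217 216 219 216 214 213 216 215 216 215 217 219 219 220 219 220 220 219
216 219 221 220 223 222 219 219 220 217 215 215 215 215 214 215 217 215 219 220 219 218 219 220 220
218 218 220 221 224 221 220 219 217 217 216 216 215 213 215 214 215 217 219 219 219 220 221 220 220
217 219 219 221 222 220 219 218 216 217 217 215 216 213 212 214 214 216 216 221 219 220 220 220 219
218 219 220 220 221 220 220 218 217 217 215 214 214 214 214 215 217 218 218 218 220 219 219 220 220
```

Both stud tips appear within 0.5 px of the prediction, so the drive pose holds. Next I check the held head the same way.

Run:
```python
from h import *
c=load('w5.png'); o=robot.get_obs(); M=R.from_quat(o['tool_rot']).as_matrix(); P=o['position']
g=cv2.GaussianBlur(cv2.cvtColor(c['image'],cv2.COLOR_RGB2GRAY),(3,3),0).astype(float)
zt=P[2]+.0284
def tool(u,v): return ((M.T@(onz(c,u,v,zt)-P))*1e3).round(2)[:2]
for p in ((26,15),(-26,-15)): print(p,proj(c,P+M@np.array([p[0]/1e3,p[1]/1e3,-.0284])).round(1))
u,v=proj(c,P+M@np.array([.026,.015,-.0284])).astype(int); w=18
w0=g[v-w:v+w+1,u-w:u+w+1]; m=(w0<np.median(w0)-18).astype(np.uint8)
n,l,st,ce=cv2.connectedComponentsWithStats(m); 
for i in range(1,n):
    if st[i,4]>40: x=ce[i]+[u-w,v-w]; print('hole',x.round(1),st[i],tool(*x), 'box ctr',tool(u-w+st[i,0]+st[i,2]/2-.5,v-w+st[i,1]+st[i,3]/2-.5))
# side edges of top face and front edge
for v in (245,255,270,280,290):
    d=np.diff(g[v]); l_=240+np.argmax(np.abs(d[240:270])); r_=370+np.argmax(np.abs(d[370:400])); print(v,l_,d[l_],r_,d[r_],tool(l_+.5,v),tool(r_+.5,v))
for uu in (270,280,290,340,350,360):
    d=np.diff(g[:,uu]); print(uu,[(i,round(d[i])) for i in range(205,250) if abs(d[i])>12])
```

```text
(26, 15) [357.1 259.3]
(-26, -15) [284.8 368.9]
hole [358.  262.5] [  7  10  25  24 486] [24.67 15.4 ] box ctr [24.67 15.4 ]
245 253 53.0 384 -49.0 [ 31.83 -24.89] [31.74 25.47]
255 254 50.0 384 -45.0 [ 27.76 -24.72] [27.68 25.68]
270 255 52.0 383 -43.0 [ 21.52 -24.68] [21.43 25.63]
280 255 48.0 382 -47.0 [ 17.25 -24.94] [17.16 25.47]
290 256 52.0 382 -56.0 [ 12.88 -24.81] [12.79 25.74]
270 [(205, -34), (206, -17), (211, 17), (212, 24), (213, 22), (234, 25), (235, 25)]
280 [(205, -32), (206, -14), (211, 17), (212, 24), (213, 22), (234, 27), (235, 26)]
290 [(205, -32), (211, 18), (212, 27), (213, 22), (233, 13), (234, 28), (235, 25)]
340 [(205, -32), (206, -13), (210, 18), (211, 24), (212, 24), (213, 20), (234, 24), (235, 24), (239, 13)]
350 [(205, -31), (211, 19), (212, 26), (213, 21), (233, 13), (234, 26), (235, 26), (239, 13)]
360 [(205, -31), (211, 17), (212, 24), (213, 21), (214, 13), (234, 26), (235, 24)]
```

play_rows(
  steps=[-1,0.4,-0.03,0,0,-1,0.6,0,0,0,-1,0.7,0,0,0,-1,0.45,0,0,0,-1,0.19,0,0,0,-1,0,0,0.4,0,-1,0,0,0.6,0,-1,0,0,0.4,0,-1,0,0,0.1,0,-1,0,0,0,0],
)

```text
time: 18.35
position: [0.4523, -0.0551, 0.1725]
tool_rot: [0.78, 0.626, -0.0, -0.0]
ft_force: [0.4, 0.7, -3.9]
grip_width: 0.0493
grip_force: 50.0
```

```bash
cat >> h.py <<'E'
def tgt(dx=.8,dy=-.5,z=.17):
    a=np.radians(77.5); return [.4525+(dx*np.cos(a)+dy*np.sin(a))/1e3,-.0567+(dx*np.sin(a)-dy*np.cos(a))/1e3,z]
E
python3 - <<'E'
from h import *
go(tgt(),77.5); robot.camera('top'); go(tgt(),77.5); print(robot.get_obs()['moment'].round(2))
E
```

```text
t 18.35 pos [ 0.4523 -0.0551  0.1725] yaw 77.55 tilt 0.06 F [ 0.36  0.66 -3.86] w 0.0493 gf 50.0 q6 -0.15
 shift before turn [-0.025  0.001  0.083] after turn [-0.025  0.001  0.083] turn 0.009
t 18.4 pos [ 0.4528 -0.0554  0.173 ] yaw 77.54 tilt 0.02 F [ 0.68 -0.96 -4.07] w 0.0494 gf 50.0 q6 -0.15
 shift before turn [-0.019 -0.016  0.099] after turn [-0.019 -0.016  0.099] turn 0.008
[ 0.   -0.08 -0.01]
```

play_rows(
  steps=[-1,-0.02,-0.01,0.1,0,-1,0,0,0.1,0,-1,0,0,0.08,0,-1,0,0,0.06,0,-1,0,0,0.06,0,-1,0,0,0.05,0,-1,0,0,0.05,0,-1,0,0,0.05,0,-1,0,0,0,0,-1,0,0,0,0],
)

```text
time: 19.4
position: [0.4521, -0.0562, 0.1562]
tool_rot: [0.78, 0.626, -0.0, -0.0]
ft_force: [0.3, 0.3, -3.7]
grip_width: 0.0495
grip_force: 50.0
```

Run:
```python
from h import *
go(tgt(z=.15),77.5); print(robot.get_obs()['moment'].round(2))
```

```text
t 19.4 pos [ 0.4521 -0.0562  0.1562] yaw 77.51 tilt 0.01 F [ 0.32  0.31 -3.74] w 0.0495 gf 50.0 q6 -0.15
 shift before turn [0.012 0.001 0.207] after turn [0.012 0.001 0.207] turn 0.002
[-0.01 -0.07  0.03]
```

No side force with the tips 6 mm inside the holes, so I continue down.

play_rows(
  steps=[-1,0.005,0,0.04,0,-1,0,0,0.05,0,-1,0,0,0.05,0,-1,0,0,0.05,0,-1,0,0,0.05,0,-1,0,0,0.05,0,-1,0,0,0.05,0,-1,0,0,0.04,0,-1,0,0,0,0,-1,0,0,0,0],
)

```text
time: 20.4
position: [0.4521, -0.056, 0.1448]
tool_rot: [0.78, 0.626, -0.0, -0.0]
ft_force: [-0.6, -0.2, -3.9]
grip_width: 0.0496
grip_force: 50.0
```

Run:
```python
from h import *
go(tgt(z=.125),77.5); o=robot.get_obs(); print(o['moment'].round(2), (R.from_quat(o['tool_rot']).inv().apply(o['ft_force'])).round(2))
```

```text
t 20.4 pos [ 0.4521 -0.056   0.1448] yaw 77.51 tilt 0.0 F [-0.55 -0.18 -3.94] w 0.0496 gf 50.0 q6 -0.15
 shift before turn [0.007 0.001 0.661] after turn [0.007 0.001 0.661] turn 0.002
[-0.03 -0.02 -0.06] [-0.3  -0.5   3.94]
```

play_rows(
  steps=[-1,0,0,0.06,0,-1,0,0,0.1,0,-1,0,0,0.1,0,-1,0,0,0.1,0,-1,0,0,0.1,0,-1,0,0,0.1,0,-1,0,0,0.1,0,-1,0,0,0.08,0,-1,0,0,0,0,-1,0,0,0,0],
)

```text
time: 21.4
position: [0.4521, -0.056, 0.1226]
tool_rot: [0.78, 0.626, -0.0, -0.0]
ft_force: [-0.1, 0.8, -4.2]
grip_width: 0.0491
grip_force: 50.0
```

Run:
```python
from h import *
go(tgt(z=.1106),77.5); o=robot.get_obs(); print(o['moment'].round(2), (R.from_quat(o['tool_rot']).inv().apply(o['ft_force'])).round(2))
```

```text
t 21.4 pos [ 0.4521 -0.056   0.1226] yaw 77.51 tilt 0.01 F [-0.07  0.76 -4.2 ] w 0.0491 gf 50.0 q6 -0.15
 shift before turn [0.007 0.001 0.4  ] after turn [0.007 0.001 0.4  ] turn 0.002
[-0.01 -0.08 -0.01] [ 0.73 -0.23  4.2 ]
```

play_rows(
  steps=[-1,0,0,0.08,0,-1,0,0,0.08,0,-1,0,0,0.08,0,-1,0,0,0.08,0,-1,0,0,0.06,0,-1,0,0,0.04,0,-1,0,0,0.03,0,-1,0,0,0.02,0,-1,0,0,0,0,-1,0,0,0,0],
)

```text
time: 22.4
position: [0.452, -0.056, 0.1088]
tool_rot: [0.78, 0.626, -0.0, -0.0]
ft_force: [-1.0, 0.2, 2.5]
grip_width: 0.0499
grip_force: 50.0
```

Run:
```python
from h import *
go(tgt(z=.1046),77.5); o=robot.get_obs(); print(o['moment'].round(2), (R.from_quat(o['tool_rot']).inv().apply(o['ft_force'])).round(2))
```

```text
t 22.4 pos [ 0.452  -0.056   0.1088] yaw 77.51 tilt 0.0 F [-1.03  0.2   2.49] w 0.0499 gf 50.0 q6 -0.15
 shift before turn [0.007 0.004 0.139] after turn [0.007 0.004 0.139] turn 0.002
[-0.    0.22 -0.  ] [-0.03 -1.05 -2.49]
```

play_rows(
  steps=[-1,0,0,0.03,0,-1,0,0,0.03,0,-1,0,0,0.03,0,-1,0,0,0.02,0,-1,0,0,0.02,0,-1,0,0,0,0,-1,0,0,0,0,-1,0,0,0,0,-1,0,0,0,0,-1,0,0,0,0],
)

```text
time: 23.4
position: [0.4521, -0.056, 0.1052]
tool_rot: [0.78, 0.626, 0.0, 0.0]
ft_force: [-2.6, 0.9, 8.7]
grip_width: 0.0493
grip_force: 50.0
```

Run:
```python
from h import *
go(tgt(z=.1046),77.5); F=[]
for i in range(6):
    cam('top'); F.append(robot.get_obs()['ft_force'])
print(np.mean(F,0).round(2),np.std(F,0).round(2),robot.get_obs()['moment'].round(2))
go(tgt(z=.1046),77.5)
```

```text
t 23.4 pos [ 0.4521 -0.056   0.1052] yaw 77.52 tilt 0.01 F [-2.64  0.85  8.72] w 0.0493 gf 50.0 q6 -0.15
 shift before turn [0.007 0.002 0.02 ] after turn [0.007 0.002 0.02 ] turn 0.003
[-2.41  0.56  8.83] [0.38 0.25 0.43] [0.12 0.45 0.02]
t 23.7 pos [ 0.452  -0.056   0.1052] yaw 77.51 tilt 0.01 F [-1.93  0.66  8.83] w 0.0493 gf 50.0 q6 -0.15
 shift before turn [0.007 0.004 0.019] after turn [0.007 0.004 0.019] turn 0.003
```

play_rows(
  steps=[-1,0,-0.005,0.01,0,-1,0,-0.005,0.005,0,-1,0,0,0,0,-1,0,0,0,0,-1,0,0,0,0,-1,0,0,0,0,-1,0,0,0,0,-1,0,0,0,0,-1,0,0,0,0,-1,0,0,0,0],
)

```text
time: 24.7
position: [0.452, -0.056, 0.1049]
tool_rot: [0.78, 0.626, 0.0, 0.0]
ft_force: [-2.5, 0.5, 9.9]
grip_width: 0.0496
grip_force: 50.0
```

Run:
```python
from h import *
F=[]
for i in range(6):
    c=cam('top','t%d.png'%(i+1) if i==5 else None); F.append(robot.get_obs()['ft_force'])
print(np.mean(F,0).round(2),robot.get_obs()['moment'].round(2)); go(tgt(z=.1046),77.5)
# head held? cap still standing at (.50,.08): bright blob round its projection in top view
g=cv2.cvtColor(c['image'],cv2.COLOR_RGB2GRAY); u,v=proj(c,[.5,.08,.044]).astype(int)
print(u,v,'\n',g[v-12:v+13:3,u-12:u+13:3])
w=cam('wrist','w6.png'); o=robot.get_obs(); M=R.from_quat(o['tool_rot']).as_matrix()
gw=cv2.GaussianBlur(cv2.cvtColor(w['image'],cv2.COLOR_RGB2GRAY),(3,3),0).astype(float)
for uu in (270,280,290,340,350,360):
    d=np.diff(gw[:,uu]); print(uu,[(i,round(d[i])) for i in range(205,250) if abs(d[i])>12])
```

```text
[-1.94  0.56  9.22] [0.14 0.35 0.01]
t 25.0 pos [ 0.452  -0.056   0.1048] yaw 77.51 tilt 0.04 F [-2.41  0.69  9.93] w 0.0494 gf 50.0 q6 -0.15
 shift before turn [0.007 0.004 0.008] after turn [0.007 0.004 0.008] turn 0.002
316 255 
 [[ 17  17  20  17  20  25  21  22  22]
 [ 22  20  19  32 133  84  12  19  22]
 [ 15  18 185 255 255 255 255  15  19]
 [ 26  24 255 255 255 255 255  98  19]
 [ 21  67 255 255 255 255 255 129  23]
 [ 22  10 255 255 255 255 255  78  21]
 [ 18  18 133 255 255 255 240  16  21]
 [ 21  19  16  30 132  71  22  17  16]
 [ 20  17  20  17  20  17  24  24  25]]
270 [(212, -20), (213, -35), (214, -31), (215, -13), (234, 23), (235, 24)]
280 [(212, -22), (213, -34), (214, -30), (234, 25), (235, 23)]
290 [(212, -22), (213, -35), (214, -30), (234, 24), (235, 23)]
340 [(211, -21), (212, -26), (213, -17), (234, 21), (235, 23)]
350 [(212, -21), (213, -36), (214, -30), (234, 25), (235, 24)]
360 [(212, -21), (213, -34), (214, -29), (234, 24), (235, 24)]
```

The head hasn't slipped in the grip and is level. It presses with about 13.6 N, the ring travel of 5.8 mm agrees, and the cap still stands on the worktop. Handing in.

```bash
python3 -c "
from rig import robot
print(robot.hand_in())"
```

```text
the job is handed in; nothing more can be done
None
```

Job handed in at 25 s of the 72 s allowed: the dust cap stands on the bare worktop between drive and tray, and the pump head sits level over both studs, still gripped and pressing the ring with about 13.6 N.

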